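# Tip the electrode tube until the first block is at the rim

### The job

Pick up the aluminium tube that holds two brass blocks and, in the air, gently tip its open mouth down until the front block has slid to the rim, but never steeper than halfway to vertical and without spilling a block. Then lay the tube flat, slot up, on the middle of the plywood pad and let go, with the front block still at the rim. Leave the longer, empty tube where it lies.

Things in the scene. Friction and masses are not known exactly. Their poses are not given: they have to be found in the camera images.
- tube: Square aluminium tube, 120 mm long, 36 wide, 33 high, walls 4, 100 g, on the bench. Origin: centre of its underside; x along it to the open mouth (rim at +60 mm; other end closed), z up through a 16 mm sight slot in the top, cut away over the last 40 mm. Grip across the 36. Holds two loose brass blocks (only the front one listed). A rubber sill 3 mm high, 4 thick crosses its floor at the rim.
- front_block: Brass block nearer the mouth, 24 mm long (x, along the tube), 22 wide, 24 high, 110 g; origin: centre of its underside, 44 mm ahead of the tube's origin when it stands against the sill. Starts 44 to 50 mm short of that. With the mouth down, they start sliding at about 8 to 18 degrees and reach the sill within 1 s; a slow tilt to 20 or 25 degrees is enough; a jerky or steep one may spill them.
- pad: Fixed plywood pad on the bench, 200 mm (x) by 240 mm (y), 12 mm thick; origin at the centre of its underside, its top 12 mm higher.
- empty_tube: Bystander: a longer tube of the same section, 230 mm long, without blocks or sill, lying roughly parallel to the first about 15 cm from it; origin at the centre of its underside, x towards its open mouth. The two tubes may lie in either order.
There are look-alikes about, which are no part of the job. Leave any blue or red look-alike of the tube alone.

How it is judged:
By the outcome, as a careful person would: the job done as asked, in the order asked, and still so for the second after the job is handed in, with the robot touching nothing.
It also fails if it takes over 54 s, if anything falls off the work surface, if the arm or the gripper's body presses on something with over 40 N, if the wrist force passes 120 N, or if a joint passes its speed limit or range.

### The arm

A 6-joint arm with a two-finger parallel gripper is mounted at the origin on the work surface. World frame = base frame: x ahead of the robot, y to its left, z up, the work surface at z = 0. Lengths are in m, angles in rad, forces in N, time in s.
With the tool pointing down it reaches from about 0.3 to 0.775 m from the base axis. Payload 14.6 kg.
Tool frame: the origin (TCP) lies on the centre line of the jaws, within the pads' length; the fingertips stand 19 mm ahead of it and the grasp point (between the pads) is the TCP; z points along the fingers, y is the direction in which the jaws open and shut (so a half turn about z gives the same grasp; the last joint's range is limited). The gripper opens to 94 mm and grips with 3 to 60 N. Pads are 16 mm wide; open, the fingers measure 119 mm over their backs; the gripper's body (75 mm by 177 mm) begins 78 mm behind the grasp point.
Start: joints at [1.118, 0.3, 1.521, -0, 1.321, -0.067], TCP at [0.207, 0.51, 0.224] pointing down, gripper open.
Joint ranges: [-3.03, 3.03], [-0.79, 2.21], [0.23, 2.52], [-1.04, 4.18], [0, 3.07], [-2.55, 2.55]. Speed limits (rad/s): [2.22, 2.22, 2.57, 3.14, 3.14, 3.14].

### API

Orientations are given as [roll, pitch, yaw] about the fixed x, y, z axes, in that order (R = Rz(yaw) Ry(pitch) Rx(roll)).
In Python, from station import ctrl gives the robot as it stands. The module is installed in compiled form; this text tells all that it offers.
- The arm moves only by the shell command python3 -m creep 'ROWS' [FORCE]. ROWS is a JSON object of lists of equal length, an entry for each row: "translation": the shift along the world's x, y, z in mm, a list of three; "yaw": the turn about the world's z in rad; "gripper": the closure in counts, from 0 (fully open) to 255 (shut). A call has 1 to 5 rows; each row is the pose to reach, as a shift and turn from the pose measured when the call began; what a row does not reach only later rows make up. A row lasts 1/12 s, in which the tool goes at most 41.7 mm and 7.16 degrees, less where a joint would pass 70% of its speed; a pose out of reach is approached as far as the arm can. A call with a gripper value outside its range is refused whole. The fingers move at their own pace and stop on an object; FORCE is the grip in N (left out, the last holds). Time passes only in rows, so rows that repeat a pose let the fingers close. It gives the time, the measured TCP pose, the force and the opening at its end, in the units of the state.
- ctrl.get_obs(): the state, without advancing time (a new reading comes with each control period).
- ctrl.camera(name): name is "side" or "top" or "wrist"; returns a dict with "pixels" (420x560x3 uint8, red, green, blue), "depth" (420x560 float32, m along the optical axis (not along the pixel's ray), 0 where there is no reading), "fx", "fy", "cx", "cy" (pixels), "dist" ([k1, k2, p1, p2, k3] as OpenCV has them; the pictures are not rectified), "R" (3x3) and "t" (3): a world point X has camera coordinates R X + t; the wrist camera has in their place "tool_from_camera" (4x4, takes a point from camera to tool coordinates, whose origin is the TCP and whose axes are the flange's). Camera axes: x right, y down, z forward; pixel columns grow to the right and rows downward; lengths in m; the calibration is good to about 2 mm. A picture is of the moment at which its call begins: read the wrist's pose just before it.
- ctrl.hand_in(): hands the job in, once; it reports no verdict.
The state is a dict: "time_s": time; "qpos": joint angles; "joint_vel": joint speeds; "tau": joint torques, N m; "ee_pos": TCP position; "eef_rot": TCP orientation; "force": force on the tool from outside, world axes, zero at the start; "moment": the same for the moment, N m; "grip_width": finger opening in m.
Only numpy, scipy, OpenCV 4.12 (cv2) and the standard library are available. Lean on these libraries where they do the work, as an engineer would, in place of code of your own. Each camera call takes 0.05 s, during which the arm holds its last target. There are 200 camera calls.

## Working session

There is one attempt and no reset: what is moved stays moved. The work goes in short steps, Python scripts to look and compute and a shell command to move; the robot and the scene stay as the last step left them, time stands still between calls to the robot, and variables do not carry over. Pictures are saved under pics/ and viewed, about 8 in all and at most 12, crops included, and the job is handed in when it is done.

```bash
mkdir -p pics; ls
cat > h.py <<'E'
import numpy as np, cv2
from station import ctrl
from scipy.spatial.transform import Rotation as Ro
def cam(name):
    o=ctrl.get_obs(); c=ctrl.camera(name)
    if name=="wrist":
        T=np.eye(4); T[:3,:3]=Ro.from_euler('xyz',o["eef_rot"]).as_matrix(); T[:3,3]=o["ee_pos"]
        W=T@np.array(c["tool_from_camera"]); 
    else:
        R=np.array(c["R"]); W=np.eye(4); W[:3,:3]=R.T; W[:3,3]=-R.T@np.array(c["t"])
    c["W"]=W; c["K"]=np.array([[c["fx"],0,c["cx"]],[0,c["fy"],c["cy"]],[0,0,1.]])
    return c
def save(c,fn,crop=None):
    im=c["pixels"][:,:,::-1]
    cv2.imwrite("pics/"+fn,im)
def ray(c,uv):
    p=cv2.undistortPoints(np.array(uv,float).reshape(-1,1,2),c["K"],np.array(c["dist"],float)).reshape(-1,2)
    d=np.c_[p,np.ones(len(p))]@c["W"][:3,:3].T
    return c["W"][:3,3],d
def onplane(c,uv,z):
    o,d=ray(c,uv); return o+d*((z-o[2])/d[:,2])[:,None]
def depthpt(c,uv):
    o,d=ray(c,uv); z=np.array([c["depth"][int(v),int(u)] for u,v in uv]); return o+d*z[:,None]
E
python3 - <<'E'
from h import *
print({k:np.round(v,3) for k,v in ctrl.get_obs().items()})
a=cam("top");save(a,"top0.png");b=cam("side");save(b,"side0.png")
print(a["W"].round(2),b["W"].round(2))
im=np.hstack([a["pixels"],b["pixels"]])
import pickle;pickle.dump((a,b),open("c0.pkl","wb"))
E
```

```text
pics
{'time_s': np.float64(0.0), 'qpos': array([ 1.118,  0.3  ,  1.522, -0.   ,  1.321, -0.067]), 'joint_vel': array([ 0.001, -0.001,  0.002,  0.002, -0.   ,  0.001]), 'tau': array([ 1.0000e-03, -5.3183e+01, -3.5274e+01,  7.1000e-02,  2.4000e-02,
       -0.0000e+00]), 'ee_pos': array([0.207, 0.509, 0.224]), 'eef_rot': array([-3.14 , -0.   ,  2.756]), 'force': array([ 0.406, -0.307, -0.441]), 'moment': array([-0.008,  0.013,  0.003]), 'grip_width': np.float64(0.094)}
[[-0.03 -0.99  0.17  0.48]
 [-1.    0.03  0.01 -0.03]
 [-0.02 -0.17 -0.99  0.8 ]
 [ 0.    0.    0.    1.  ]] [[ 0.96 -0.18  0.21  0.43]
 [-0.28 -0.63  0.73 -0.64]
 [-0.   -0.76 -0.65  0.63]
 [ 0.    0.    0.    1.  ]]
```

View pics/top0.png

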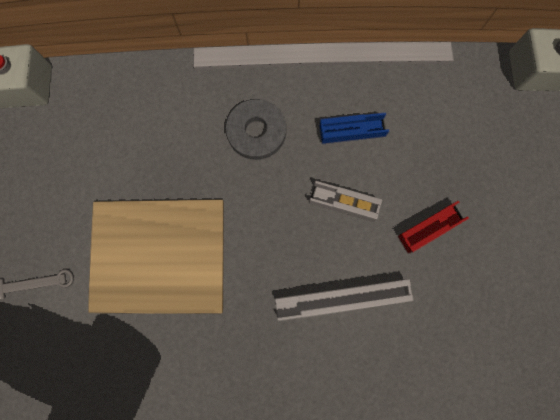

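View pics/side0.png

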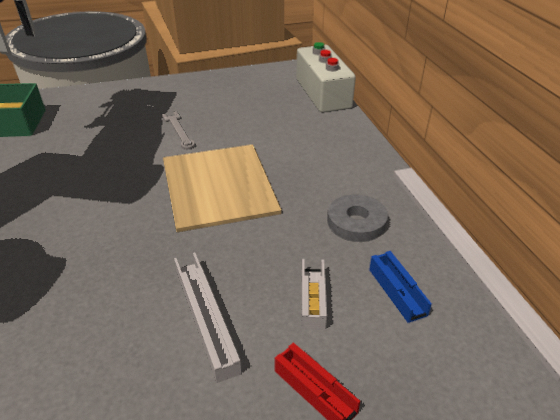

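Run:
```python
from h import *
import pickle
a,b=pickle.load(open("c0.pkl","rb"))
hsv=cv2.cvtColor(a["pixels"],cv2.COLOR_RGB2HSV)
m=((hsv[...,1]<50)&(hsv[...,2]>125)).astype(np.uint8)
ye=((hsv[...,0]>14)&(hsv[...,0]<32)&(hsv[...,1]>110)&(hsv[...,2]>80)).astype(np.uint8)
def box(mask,z,lab):
    c=max(cv2.findContours(mask,0,2)[0],key=cv2.contourArea).reshape(-1,2)
    p=onplane(a,c,z)[:,:2]; r=cv2.minAreaRect((p*1000).astype(np.float32)); print(lab,np.round(r[0],1),np.round(r[1],1),round(r[2],1),cv2.boxPoints(r).round(0).tolist())
def roi(mask,x0,x1,y0,y1):
    q=np.zeros_like(mask); q[y0:y1,x0:x1]=mask[y0:y1,x0:x1]; return q
mm=cv2.morphologyEx(m|ye,cv2.MORPH_CLOSE,np.ones((13,13)))
box(roi(mm,300,392,175,225),.033,"tube")
box(roi(mm,265,420,265,330),.033,"empty")
n,l,s,ce=cv2.connectedComponentsWithStats(roi(ye,300,392,175,225))
for i in range(1,n):
    if s[i,4]>20: print("block",s[i],onplane(a,[ce[i]],.028)*1000)
pm=((hsv[...,0]>8)&(hsv[...,0]<30)&(hsv[...,1]>60)&(hsv[...,2]>90)).astype(np.uint8)
pm=cv2.morphologyEx(pm,cv2.MORPH_CLOSE,np.ones((9,9)))
box(roi(pm,60,250,180,330),.012,"pad")
print("depth z tube/pad",depthpt(a,[(318,193),(316,201),(377,214),(155,255),(347,200),(364,205)]).round(3))
```

```text
tube [ 628.1 -142.5] [118.1  35.5] 72.1 [[593.0, -193.0], [627.0, -204.0], [663.0, -92.0], [629.0, -81.0]]
empty [ 457.5 -130.6] [ 35.7 229.4] 6.5 [[427.0, -19.0], [453.0, -247.0], [488.0, -242.0], [462.0, -15.0]]
block [339 195  15  11 114] [[ 629.16592516 -143.12971561   28.        ]]
block [357 200  15  11 114] [[ 619.26875795 -173.26047522   28.        ]]
pad [541.4 195.6] [241.9 200.1] 89.2 [[440.0, 76.0], [640.0, 73.0], [643.0, 315.0], [443.0, 318.0]]
depth z tube/pad [[ 0.647 -0.097  0.003]
 [ 0.628 -0.09   0.031]
 [ 0.601 -0.194  0.035]
 [ 0.543  0.196  0.011]
 [ 0.483 -0.029  0.802]
 [ 0.619 -0.174  0.028]]
```

```bash
python3 -m creep '{"translation":[[20,-35,0],[40,-69,0],[61,-104,0],[82,-138,0],[102,-172,0]],"yaw":[-0.075,-0.15,-0.225,-0.3,-0.375],"gripper":[0,0,0,0,0]}'
python3 -m creep '{"translation":[[20,-35,0],[40,-69,0],[61,-104,0],[82,-138,0],[102,-172,0]],"yaw":[-0.075,-0.15,-0.225,-0.3,-0.375],"gripper":[0,0,0,0,0]}'
python3 -m creep '{"translation":[[20,-35,0],[40,-69,0],[61,-104,0],[82,-138,0],[102,-172,0]],"yaw":[-0.075,-0.15,-0.225,-0.3,-0.375],"gripper":[0,0,0,0,0]}'
python3 -m creep '{"translation":[[20,-35,0],[40,-69,0],[61,-104,0],[82,-138,0],[102,-172,0]],"yaw":[-0.075,-0.15,-0.225,-0.3,-0.375],"gripper":[0,0,0,0,0]}'
```

```text
time_s: 0.52
ee_pos: [0.3093, 0.3356, 0.2237]
eef_rot: [-3.14, -0.0, 2.377]
force: [0.8, 1.1, 0.1]
grip_width: 0.0936
time_s: 0.93
ee_pos: [0.4118, 0.1617, 0.2238]
eef_rot: [-3.14, -0.0, 1.999]
force: [0.3, 1.6, 0.1]
grip_width: 0.0941
time_s: 1.35
ee_pos: [0.5144, -0.0124, 0.2236]
eef_rot: [-3.14, -0.0, 1.62]
force: [0.3, -0.0, -0.1]
grip_width: 0.094
time_s: 1.77
ee_pos: [0.617, -0.1863, 0.223]
eef_rot: [-3.139, -0.0, 1.241]
force: [0.2, 0.5, 0.8]
grip_width: 0.0936
```

```bash
python3 -m creep '{"translation":[[-1,6,-30],[-1,6,-60],[-1,6,-90],[-1,6,-90]],"yaw":[0.017,0.017,0.017,0.017],"gripper":[0,0,0,0]}'
python3 - <<'E'
from h import *
w=cam("wrist");save(w,"w1.png")
np.set_printoptions(suppress=True)
print(w["W"].round(3)); 
hsv=cv2.cvtColor(w["pixels"],cv2.COLOR_RGB2HSV)
m=((hsv[...,1]<50)&(hsv[...,2]>125)).astype(np.uint8)
for c in sorted(cv2.findContours(m,0,2)[0],key=cv2.contourArea)[-4:]:
    p=onplane(w,c.reshape(-1,2),.033)*1000; r=cv2.minAreaRect(p[:,:2].astype(np.float32)); print(np.round(r[0]),np.round(r[1]),round(r[2],1),cv2.boxPoints(r).round(0).tolist())
E
```

```text
time_s: 2.1
ee_pos: [0.6135, -0.1797, 0.1264]
eef_rot: [-3.129, -0.0, 1.257]
force: [-0.4, -0.4, -1.4]
grip_width: 0.0938
[[ 0.951 -0.293 -0.096  0.64 ]
 [-0.308 -0.916 -0.257 -0.105]
 [-0.013  0.274 -0.962  0.287]
 [ 0.     0.     0.     1.   ]]
[ 682. -256.] [ 2. 17.] 16.9 [[678.0, -248.0], [683.0, -264.0], [685.0, -264.0], [680.0, -247.0]]
[ 696. -137.] [ 5. 58.] 72.3 [[668.0, -131.0], [723.0, -148.0], [725.0, -143.0], [670.0, -125.0]]
[ 552. -349.] [ 66. 306.] 73.2 [[395.0, -336.0], [688.0, -425.0], [708.0, -362.0], [415.0, -273.0]]
[ 609. -163.] [268. 524.] 77.3 [[324.0, -236.0], [835.0, -352.0], [894.0, -90.0], [383.0, 25.0]]
```

View pics/w1.png

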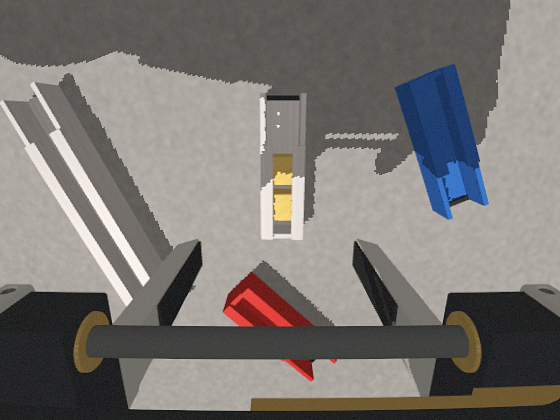

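Run:
```python
from h import *
w=cam("wrist"); o=ctrl.get_obs(); print(np.round(o["ee_pos"],4),np.round(o["eef_rot"],3))
p=onplane(w,[(261,239),(302.5,239),(263,94.5),(307,94.5)],.033)*1000
print(p.round(1)); c=(p[0]+p[1])/2; m=(p[2]+p[3])/2; d=m-c
print(np.linalg.norm(d),np.degrees(np.arctan2(d[1],d[0])),(c+m)/2,c+d/np.linalg.norm(d)*20)
```

```text
[ 0.6159 -0.1803  0.1331] [-3.138 -0.     1.258]
[[ 593.7 -196.4   33. ]
 [ 628.5 -207.6   33. ]
 [ 633.8  -83.1   33. ]
 [ 666.3  -93.6   33. ]]
120.13084573800175 71.07852588293248 [ 630.57054912 -145.1696648    33.        ] [ 617.57845501 -183.07010807   33.        ]
```

```bash
python3 -m creep '{"translation":[[1,-1,-25],[1,-1,-50],[1,-1,-70],[1,-1,-85],[1,-1,-85]],"yaw":[-0.005,-0.005,-0.005,-0.005,-0.005],"gripper":[0,0,0,0,0]}'
python3 -m creep '{"translation":[[0,0,-7],[0,0,-14],[0,0,-20],[0,0,-20],[0,0,-20]],"yaw":[0,0,0,0,0],"gripper":[0,0,0,0,0]}'
python3 -c "
from h import *;o=ctrl.get_obs();print(o['time_s'],np.round(o['ee_pos'],4),np.round(o['eef_rot'],3),np.round(o['force'],1))"
```

```text
time_s: 2.62
ee_pos: [0.6166, -0.1811, 0.0475]
eef_rot: [-3.136, -0.0, 1.253]
force: [-0.4, -0.0, -0.3]
grip_width: 0.0939
time_s: 3.03
ee_pos: [0.6168, -0.1811, 0.0278]
eef_rot: [-3.137, -0.0, 1.253]
force: [0.1, 0.1, -0.5]
grip_width: 0.0941
3.0333 [ 0.6168 -0.1811  0.0278] [-3.137 -0.     1.253] [ 0.1  0.1 -0.5]
```

```bash
python3 -m creep '{"translation":[[0,0,-4],[0,0,-4],[0,0,-4],[0,0,-4],[0,0,-4]],"yaw":[0,0,0,0,0],"gripper":[100,130,160,200,255]}' 40
python3 -m creep '{"translation":[[0,0,0],[0,0,0],[0,0,0],[0,0,0],[0,0,0]],"yaw":[0,0,0,0,0],"gripper":[255,255,255,255,255]}'
python3 -m creep '{"translation":[[0,0,0],[0,0,0],[0,0,0],[0,0,0],[0,0,0]],"yaw":[0,0,0,0,0],"gripper":[255,255,255,255,255]}'
```

```text
time_s: 3.45
ee_pos: [0.6168, -0.1811, 0.024]
eef_rot: [-3.137, -0.0, 1.253]
force: [0.4, 1.0, 0.1]
grip_width: 0.0641
time_s: 3.87
ee_pos: [0.6168, -0.1811, 0.024]
eef_rot: [-3.137, -0.0, 1.253]
force: [-0.4, 0.2, 0.7]
grip_width: 0.0356
time_s: 4.28
ee_pos: [0.6168, -0.1811, 0.024]
eef_rot: [-3.137, -0.0, 1.253]
force: [-0.5, 0.2, 1.2]
grip_width: 0.0357
```

Gripped at 35.7 mm. Lift firmly, slowly; see whether it stays level.

```bash
python3 -m creep '{"translation":[[0,0,1],[0,0,3],[0,0,6],[0,0,9],[0,0,12]],"yaw":[0,0,0,0,0],"gripper":[255,255,255,255,255]}' 60
python3 -m creep '{"translation":[[0,0,0],[0,0,0]],"yaw":[0,0],"gripper":[255,255]}'
cat > st.py <<'E'
from h import *
import sys
o=ctrl.get_obs(); d=np.array([np.cos(o["eef_rot"][2]),np.sin(o["eef_rot"][2]),0]); n=np.array([-d[1],d[0],0])
m=np.array(o["moment"]); print("t",round(o["time_s"],2),"pos",np.round(o["ee_pos"],4),"rot",np.round(o["eef_rot"],3),"F",np.round(o["force"],1),"M about jaw axis",round(float(m@n),3),"along tube",round(float(m@d),3),"w",round(o["grip_width"],4))
s=cam("side"); 
if len(sys.argv)>1:
    cv2.imwrite("pics/"+sys.argv[1],cv2.resize(s["pixels"][:,:,::-1],None,fx=1,fy=1))
    import pickle;pickle.dump(s,open("s.pkl","wb"))
E
python3 st.py s1.png
```

```text
time_s: 4.7
ee_pos: [0.6168, -0.1811, 0.0363]
eef_rot: [-3.137, -0.0, 1.253]
force: [-0.4, 0.2, -3.0]
grip_width: 0.036
time_s: 4.87
ee_pos: [0.6169, -0.1812, 0.0367]
eef_rot: [-3.137, -0.0, 1.253]
force: [0.2, 0.6, -2.5]
grip_width: 0.0351
t 4.87 pos [ 0.6169 -0.1812  0.0367] rot [-3.137 -0.     1.253] F [ 0.2  0.6 -2.5] M about jaw axis 0.156 along tube 0.082 w 0.0351
```

View pics/s1.png

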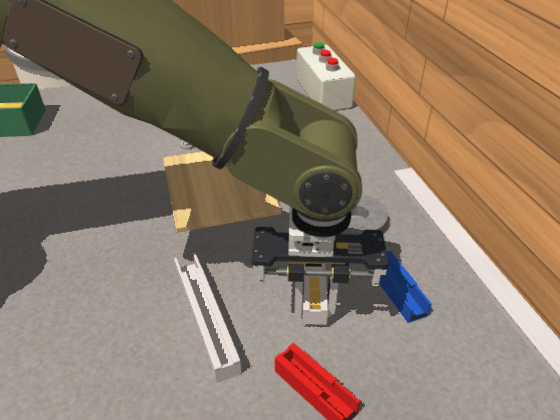

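```bash
cat > tilt.py <<'E'
from h import *
import sys
o=ctrl.get_obs(); R=Ro.from_euler('xyz',o["eef_rot"]).as_matrix(); P=np.array(o["ee_pos"])
w=cam("wrist"); T=np.array(w["tool_from_camera"])
v,u=np.nonzero(w["depth"]>0); uv=np.c_[u,v]
p=depthpt(w,uv); q=(p-P)@R*1000; q[:,2]*=-1   # tube-ish: x to mouth from grasp, y, z up
rgb=w["pixels"][v,u]; hsv=cv2.cvtColor(w["pixels"],cv2.COLOR_RGB2HSV)[v,u]
br=(hsv[:,0]>14)&(hsv[:,0]<32)&(hsv[:,1]>110)
k=(abs(q[:,1])<19)&(abs(q[:,1])>9)&(q[:,0]>12)&(q[:,0]<108)&(q[:,2]>-75)&(q[:,2]<20)&~br
xs,zs=[],[]
for x in range(12,104,4):
    s=k&(q[:,0]>=x)&(q[:,0]<x+4)
    if s.sum()>8: xs.append(x+2); zs.append(np.percentile(q[s,2],85))
xs,zs=np.array(xs),np.array(zs)
a=np.polyfit(xs,zs,1)
for _ in range(3):
    r=zs-np.polyval(a,xs); g=abs(r)<max(2,1.5*np.median(abs(r))); a=np.polyfit(xs[g],zs[g],1)
th=np.arctan(-a[0]); print("tilt mouth-down deg",round(float(np.degrees(th)),1),"top at grasp",round(a[1],1),"n",g.sum(),list(zip(xs,zs.round(0))))
c=br&(abs(q[:,1])<11)&(q[:,0]>-20)&(q[:,0]<115)&(q[:,2]>-80)&(q[:,2]<20)
# along-tube coordinate about grasp, tube origin = +40
al=q[:,0]*np.cos(th)-q[:,2]*np.sin(th)
up=q[:,0]*np.sin(th)+q[:,2]*np.cos(th)
c&=abs(up-np.median(up[c]))<4 if c.any() else c
if c.any():
    h=np.histogram(al[c],np.arange(-60,124,3)); print("brass top along (from grasp):",[(int(e),int(n)) for n,e in zip(*h) if n>15],"max",np.percentile(al[c],99).round(1),"height",np.median(up[c]).round(1))
m=np.array(o["moment"])@R
print("t",round(o["time_s"],2),"pos",np.round(o["ee_pos"],4),"rot",np.round(o["eef_rot"],3),"F",np.round(o["force"],1),"tool M",m.round(3))
if len(sys.argv)>1: save(w,sys.argv[1])
E
python3 tilt.py
```

```text
tilt mouth-down deg 3.5 top at grasp 11.3 n 22 [(np.int64(14), np.float64(10.0)), (np.int64(18), np.float64(10.0)), (np.int64(22), np.float64(10.0)), (np.int64(26), np.float64(10.0)), (np.int64(30), np.float64(10.0)), (np.int64(34), np.float64(9.0)), (np.int64(38), np.float64(9.0)), (np.int64(42), np.float64(10.0)), (np.int64(46), np.float64(10.0)), (np.int64(50), np.float64(10.0)), (np.int64(54), np.float64(9.0)), (np.int64(58), np.float64(9.0)), (np.int64(62), np.float64(6.0)), (np.int64(66), np.float64(6.0)), (np.int64(70), np.float64(6.0)), (np.int64(74), np.float64(6.0)), (np.int64(78), np.float64(6.0)), (np.int64(82), np.float64(6.0)), (np.int64(86), np.float64(6.0)), (np.int64(90), np.float64(6.0)), (np.int64(94), np.float64(6.0)), (np.int64(98), np.float64(6.0)), (np.int64(102), np.float64(-36.0))]
brass top along (from grasp): [(-6, 61), (-3, 138), (0, 141), (3, 144), (6, 150), (9, 142), (12, 157), (15, 169), (18, 115), (27, 150), (30, 164), (33, 168), (36, 174), (39, 162), (42, 181), (45, 184), (48, 211)] max 50.7 height 5.3
t 4.92 pos [ 0.6168 -0.1811  0.0364] rot [-3.137 -0.     1.253] F [ 0.5 -0.1 -3.4] tool M [ 0.086 -0.202 -0.039]
```

```bash
sed -i 's/zs.append(np.percentile(q\[s,2\],85))/zs.append(np.percentile(q[s,2],85)+(4 if x>=61 else 0))/; s/,list(zip(xs,zs.round(0))))/)/' tilt.py
python3 -m creep '{"translation":[[0,0,6],[0,0,16],[0,0,28],[0,0,40],[0,0,48]],"yaw":[0,0,0,0,0],"gripper":[255,255,255,255,255]}' 60
python3 -m creep '{"translation":[[0,0,0],[0,0,0],[0,0,0]],"yaw":[0,0,0],"gripper":[255,255,255]}' 40
python3 tilt.py
python3 -m creep '{"translation":[[0,0,0],[0,0,0],[0,0,0]],"yaw":[0,0,0],"gripper":[255,255,255]}' 28
python3 tilt.py
python3 -m creep '{"translation":[[0,0,0],[0,0,0],[0,0,0]],"yaw":[0,0,0],"gripper":[255,255,255]}' 22
python3 tilt.py
```

```text
time_s: 5.38
ee_pos: [0.6174, -0.1813, 0.0869]
eef_rot: [-3.139, -0.0, 1.253]
force: [0.5, -0.3, -2.3]
grip_width: 0.0358
time_s: 5.63
ee_pos: [0.6173, -0.1813, 0.0867]
eef_rot: [-3.139, -0.0, 1.253]
force: [0.2, 0.2, -2.8]
grip_width: 0.0356
tilt mouth-down deg -0.5 top at grasp 9.2 n 21
brass top along (from grasp): [(-6, 56), (-3, 134), (0, 145), (3, 145), (6, 149), (9, 150), (12, 153), (15, 156), (18, 146), (27, 132), (30, 162), (33, 166), (36, 165), (39, 171), (42, 176), (45, 180), (48, 212)] max 50.7 height 3.7
t 5.63 pos [ 0.6173 -0.1813  0.0867] rot [-3.139 -0.     1.253] F [ 0.2  0.2 -2.8] tool M [ 0.07  -0.152 -0.069]
time_s: 5.93
ee_pos: [0.6169, -0.1812, 0.0859]
eef_rot: [-3.138, -0.0, 1.253]
force: [0.5, -0.1, -3.5]
grip_width: 0.036
tilt mouth-down deg -0.4 top at grasp 9.3 n 21
brass top along (from grasp): [(-6, 53), (-3, 144), (0, 143), (3, 141), (6, 145), (9, 150), (12, 155), (15, 154), (18, 144), (27, 130), (30, 169), (33, 165), (36, 164), (39, 171), (42, 175), (45, 176), (48, 211)] max 50.7 height 3.7
t 5.93 pos [ 0.6169 -0.1812  0.0859] rot [-3.138 -0.     1.253] F [ 0.5 -0.1 -3.5] tool M [ 0.056 -0.242 -0.033]
time_s: 6.23
ee_pos: [0.617, -0.1812, 0.086]
eef_rot: [-3.138, -0.0, 1.253]
force: [0.7, 0.4, -1.6]
grip_width: 0.0358
tilt mouth-down deg -0.4 top at grasp 9.3 n 21
brass top along (from grasp): [(-6, 53), (-3, 133), (0, 147), (3, 137), (6, 152), (9, 147), (12, 153), (15, 161), (18, 144), (27, 129), (30, 167), (33, 167), (36, 164), (39, 171), (42, 178), (45, 179), (48, 209)] max 50.7 height 3.7
t 6.23 pos [ 0.617  -0.1812  0.086 ] rot [-3.138 -0.     1.253] F [ 0.7  0.4 -1.6] tool M [ 0.068 -0.137  0.006]
```

```bash
sed -i 's/\[(int(e),int(n)) for n,e in zip(\*h) if n>15\]/""/' tilt.py
python3 -m creep '{"translation":[[0,0,0],[0,0,0]],"yaw":[0,0],"gripper":[255,255]}' 17
python3 tilt.py | cut -c1-60
python3 -m creep '{"translation":[[0,0,0],[0,0,0]],"yaw":[0,0],"gripper":[255,255]}' 13
python3 tilt.py| cut -c1-60
python3 -m creep '{"translation":[[0,0,0]],"yaw":[0],"gripper":[255]}' 11
python3 -m creep '{"translation":[[0,0,0],[0,0,0]],"yaw":[0,0],"gripper":[255,255]}' 30
python3 tilt.py
```

```text
time_s: 6.45
ee_pos: [0.617, -0.1812, 0.086]
eef_rot: [-3.138, -0.0, 1.253]
force: [-0.5, 0.4, -3.2]
grip_width: 0.0357
tilt mouth-down deg -0.4 top at grasp 9.3 n 21
brass top along (from grasp):  max 50.7 height 3.7
t 6.45 pos [ 0.617  -0.1812  0.086 ] rot [-3.138 -0.     1.2
time_s: 6.67
ee_pos: [0.617, -0.1812, 0.086]
eef_rot: [-3.138, -0.0, 1.253]
force: [-0.5, -0.5, -2.9]
grip_width: 0.0357
tilt mouth-down deg -0.3 top at grasp 9.3 n 21
brass top along (from grasp):  max 50.7 height 3.7
t 6.67 pos [ 0.617  -0.1812  0.086 ] rot [-3.138 -0.     1.2
time_s: 6.8
ee_pos: [0.617, -0.1812, 0.086]
eef_rot: [-3.138, -0.0, 1.253]
force: [0.3, 0.5, -3.8]
grip_width: 0.0362
time_s: 6.97
ee_pos: [0.617, -0.1812, 0.086]
eef_rot: [-3.138, -0.0, 1.253]
force: [-0.0, 0.5, -1.5]
grip_width: 0.0356
tilt mouth-down deg -0.2 top at grasp 9.3 n 21
brass top along (from grasp):  max 50.7 height 3.7
t 6.97 pos [ 0.617  -0.1812  0.086 ] rot [-3.138 -0.     1.253] F [-0.   0.5 -1.5] tool M [ 0.053 -0.15  -0.018]
```

```bash
python3 -m creep '{"translation":[[0,0,0],[0,0,0]],"yaw":[0,0],"gripper":[255,255]}' 10 >/dev/null
python3 tilt.py| cut -c1-60
python3 -m creep '{"translation":[[0,0,0]],"yaw":[0],"gripper":[255]}' 8.5 >/dev/null
python3 -m creep '{"translation":[[0,0,0],[0,0,0]],"yaw":[0,0],"gripper":[255,255]}' 20 >/dev/null
python3 tilt.py|cut -c1-60
python3 -m creep '{"translation":[[0,0,0]],"yaw":[0],"gripper":[255]}' 7 >/dev/null
python3 -m creep '{"translation":[[0,0,0],[0,0,0]],"yaw":[0,0],"gripper":[255,255]}' 20
python3 tilt.py
```

```text
tilt mouth-down deg 0.1 top at grasp 9.2 n 21
brass top along (from grasp):  max 50.7 height 3.6
t 7.18 pos [ 0.617  -0.1812  0.086 ] rot [-3.138 -0.     1.2
tilt mouth-down deg 4.6 top at grasp 8.6 n 22
brass top along (from grasp):  max 50.7 height 3.0
t 7.48 pos [ 0.617  -0.1812  0.086 ] rot [-3.138 -0.     1.2
time_s: 7.78
ee_pos: [0.617, -0.1812, 0.0861]
eef_rot: [-3.138, -0.0, 1.253]
force: [0.6, -0.2, -3.2]
grip_width: 0.0355
tilt mouth-down deg 15.6 top at grasp 7.4 n 21
brass top along (from grasp):  max 71.6 height 1.2
t 7.78 pos [ 0.617  -0.1812  0.0861] rot [-3.138 -0.     1.253] F [ 0.6 -0.2 -3.2] tool M [ 0.066 -0.238  0.011]
```

```bash
python3 -m creep '{"translation":[[0,0,0],[0,0,0],[0,0,0]],"yaw":[0,0,0],"gripper":[255,255,255]}' 45 >/dev/null
python3 tilt.py
python3 -m creep '{"translation":[[0,0,0],[0,0,0],[0,0,0]],"yaw":[0,0,0],"gripper":[255,255,255]}' 45 >/dev/null
python3 tilt.py w2.png
```

```text
tilt mouth-down deg 15.8 top at grasp 7.3 n 21
brass top along (from grasp):  max 95.8 height 0.8
t 8.08 pos [ 0.617  -0.1812  0.0861] rot [-3.138 -0.     1.253] F [ 0.2  0.9 -2.4] tool M [ 0.084 -0.24   0.005]
tilt mouth-down deg 15.7 top at grasp 7.4 n 21
brass top along (from grasp):  max 95.8 height 0.8
t 8.38 pos [ 0.617  -0.1812  0.0861] rot [-3.138 -0.     1.253] F [ 0.2 -0.8 -2.5] tool M [ 0.06  -0.167 -0.014]
```

View pics/w2.png

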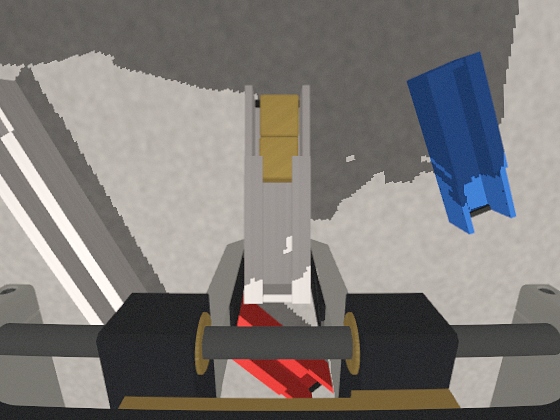

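```bash
python3 -m creep '{"translation":[[-1,3,1],[-2,9,3],[-4,18,6],[-7,29,9],[-10,44,12]],"yaw":[0,0,0,0,0],"gripper":[255,255,255,255,255]}' 60 >/dev/null
python3 -m creep '{"translation":[[-3,15,2],[-7,29,4],[-10,44,6],[-13,59,7],[-17,73,8]],"yaw":[0.01,0.03,0.05,0.077,0.105],"gripper":[255,255,255,255,255]}'
python3 -m creep '{"translation":[[-3,15,0],[-7,29,0],[-10,44,0],[-13,59,0],[-17,73,0]],"yaw":[0.021,0.042,0.063,0.084,0.105],"gripper":[255,255,255,255,255]}' >/dev/null
python3 -m creep '{"translation":[[-3,15,0],[-7,29,0],[-10,44,0],[-13,59,0],[-17,73,0]],"yaw":[0.025,0.05,0.07,0.09,0.105],"gripper":[255,255,255,255,255]}'
python3 -m creep '{"translation":[[-3,14,0],[-6,25,0],[-8,35,0],[-10,43,0],[-11,49,0]],"yaw":[0,0,0,0,0],"gripper":[255,255,255,255,255]}' >/dev/null
python3 -m creep '{"translation":[[-1,5,0],[-2,9,0],[-3,13,0],[-4,16,0],[-4,17,0]],"yaw":[0,0,0,0,0],"gripper":[255,255,255,255,255]}' >/dev/null
python3 tilt.py
```

```text
time_s: 9.27
ee_pos: [0.5894, -0.0614, 0.1067]
eef_rot: [-3.138, -0.0, 1.361]
force: [0.2, 0.1, -3.7]
grip_width: 0.0355
time_s: 10.1
ee_pos: [0.5545, 0.0874, 0.1067]
eef_rot: [-3.138, -0.0, 1.576]
force: [1.4, -0.9, -3.2]
grip_width: 0.0353
tilt mouth-down deg 15.7 top at grasp 7.3 n 21
brass top along (from grasp):  max 96.2 height 0.7
t 10.93 pos [0.5391 0.1544 0.1067] rot [-3.138 -0.     1.577] F [-0.3  0.7 -2.6] tool M [ 0.073 -0.221  0.026]
```

```bash
python3 -m creep '{"translation":[[1,1,-4],[2,1,-12],[2,1,-22],[2,1,-29],[2,1,-34]],"yaw":[0,0,0,0,0],"gripper":[255,255,255,255,255]}' 40
python3 -m creep '{"translation":[[0,0,-2],[0,0,-4],[0,0,-6],[0,0,-9],[0,0,-12]],"yaw":[0,0,0,0,0],"gripper":[255,255,255,255,255]}' 30
python3 tilt.py
python3 -m creep '{"translation":[[0,0,-2],[0,0,-5],[0,0,-8],[0,0,-11],[0,0,-13]],"yaw":[0,0,0,0,0],"gripper":[255,255,255,255,255]}'
python3 tilt.py
```

```text
time_s: 11.4
ee_pos: [0.5406, 0.1551, 0.071]
eef_rot: [-3.136, 0.0, 1.576]
force: [-0.5, 0.5, -2.8]
grip_width: 0.0356
time_s: 11.82
ee_pos: [0.5412, 0.1552, 0.0595]
eef_rot: [-3.138, -0.0, 1.576]
force: [-0.8, -3.2, 1.3]
grip_width: 0.0356
tilt mouth-down deg 12.2 top at grasp 7.3 n 21
brass top along (from grasp):  max 95.7 height 0.9
t 11.82 pos [0.5412 0.1552 0.0595] rot [-3.138 -0.     1.576] F [-0.8 -3.2  1.3] tool M [ 0.018 -0.161 -0.001]
time_s: 12.28
ee_pos: [0.5408, 0.1551, 0.0454]
eef_rot: [-3.137, 0.0, 1.576]
force: [-0.8, -0.6, 0.9]
grip_width: 0.0358
tilt mouth-down deg 3.6 top at grasp 7.2 n 21
brass top along (from grasp):  max 95.0 height 0.9
t 12.28 pos [0.5408 0.1551 0.0454] rot [-3.137  0.     1.576] F [-0.8 -0.6  0.9] tool M [ 0.018 -0.134  0.035]
```

```bash
python3 -m creep '{"translation":[[0,0,-2],[0,0,-4],[0,0,-5],[0,0,-6],[0,0,-6]],"yaw":[0,0,0,0,0],"gripper":[255,255,255,255,255]}' 20
python3 tilt.py
```

```text
time_s: 12.75
ee_pos: [0.5406, 0.1551, 0.0389]
eef_rot: [-3.136, 0.0, 1.576]
force: [-0.9, -0.1, -0.6]
grip_width: 0.036
tilt mouth-down deg -0.3 top at grasp 7.1 n 21
brass top along (from grasp):  max 94.7 height 0.9
t 12.75 pos [0.5406 0.1551 0.0389] rot [-3.136  0.     1.576] F [-0.9 -0.1 -0.6] tool M [-0.012 -0.035 -0.   ]
```

```bash
python3 -m creep '{"translation":[[0,0,-0.5],[0,0,-1],[0,0,-1]],"yaw":[0,0,0],"gripper":[255,255,255]}' 8
python3 -m creep '{"translation":[[0,0,0],[0,0,0],[0,0,0]],"yaw":[0,0,0],"gripper":[255,255,255]}' 3
python3 -m creep '{"translation":[[0,0,0],[0,0,0],[0,0,0],[0,0,0],[0,0,0]],"yaw":[0,0,0,0,0],"gripper":[150,140,130,115,100]}'
python3 tilt.py
```

```text
time_s: 13.05
ee_pos: [0.5405, 0.1551, 0.0381]
eef_rot: [-3.136, 0.0, 1.576]
force: [-1.6, -0.8, 2.8]
grip_width: 0.036
time_s: 13.3
ee_pos: [0.5405, 0.1551, 0.0381]
eef_rot: [-3.136, 0.0, 1.576]
force: [-0.9, -1.4, 1.0]
grip_width: 0.036
time_s: 13.72
ee_pos: [0.5405, 0.1551, 0.0381]
eef_rot: [-3.136, 0.0, 1.576]
force: [-0.5, 0.6, 0.5]
grip_width: 0.055
tilt mouth-down deg -0.7 top at grasp 7.2 n 21
brass top along (from grasp):  max 94.6 height 1.0
t 13.72 pos [0.5405 0.1551 0.0381] rot [-3.136  0.     1.576] F [-0.5  0.6  0.5] tool M [ 0.035 -0.073 -0.044]
```

Released, both fingers clear (55 mm). Retreat straight up, then check from above.

```bash
python3 -m creep '{"translation":[[0,0,8],[0,0,25],[0,0,55],[0,0,90],[0,0,120]],"yaw":[0,0,0,0,0],"gripper":[100,100,60,0,0]}' >/dev/null
python3 -m creep '{"translation":[[-10,-30,10],[-30,-65,20],[-55,-100,20],[-80,-130,20],[-100,-160,20]],"yaw":[0,0,0,0,0],"gripper":[0,0,0,0,0]}' >/dev/null
python3 -m creep '{"translation":[[-10,-30,0],[-20,-60,0],[-30,-85,0],[-35,-100,0],[-35,-100,0]],"yaw":[0,0,0,0,0],"gripper":[0,0,0,0,0]}'
python3 - <<'E'
from h import *
a=cam("top");b=cam("side");save(b,"side9.png");save(a,"top9.png")
cv2.imwrite("pics/f.png",cv2.resize(np.vstack([a["pixels"][150:360,60:460],b["pixels"][80:290,100:500]])[:,:,::-1],None,fx=1.4,fy=1.4))
import pickle;pickle.dump((a,b),open("c9.pkl","wb"))
E
```

```text
time_s: 15.02
ee_pos: [0.403, -0.108, 0.182]
eef_rot: [-3.139, 0.001, 1.574]
force: [-0.1, -0.4, 0.2]
grip_width: 0.094
```

View pics/f.png

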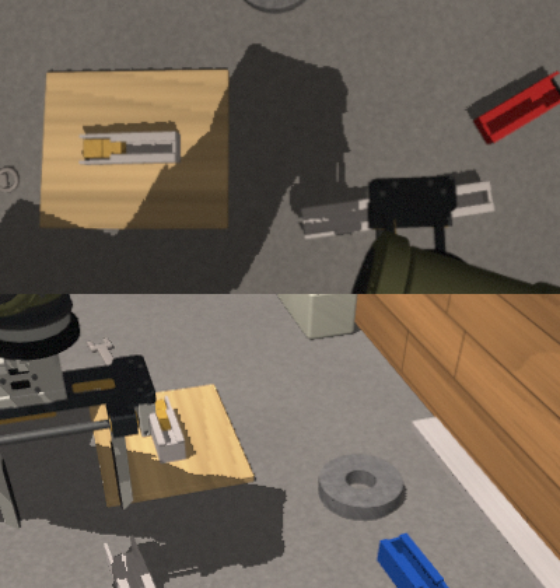

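Run:
```python
from h import *
import pickle
a,b=pickle.load(open("c9.pkl","rb"))
cv2.imwrite("pics/z.png",cv2.resize(a["pixels"][230:280,105:200,::-1],None,fx=8,fy=8,interpolation=cv2.INTER_NEAREST))
hsv=cv2.cvtColor(a["pixels"],cv2.COLOR_RGB2HSV)[235:275,105:200]
al=(hsv[...,1]<45)&(hsv[...,2]>110)
v,u=np.nonzero(al); print("alu",u.min()+105,u.max()+105,v.min()+235,v.max()+235)
p=onplane(a,np.c_[u+105,v+235],.043)*1000; r=cv2.minAreaRect(p[:,:2].astype(np.float32)); print(r)
o,d=ray(a,[(0,0)])
```

```text
alu 117 185 244 266
((540.0963134765625, 194.2953643798828), (36.17280578613281, 118.02857208251953), 0.283723920583725)
```

View pics/z.png

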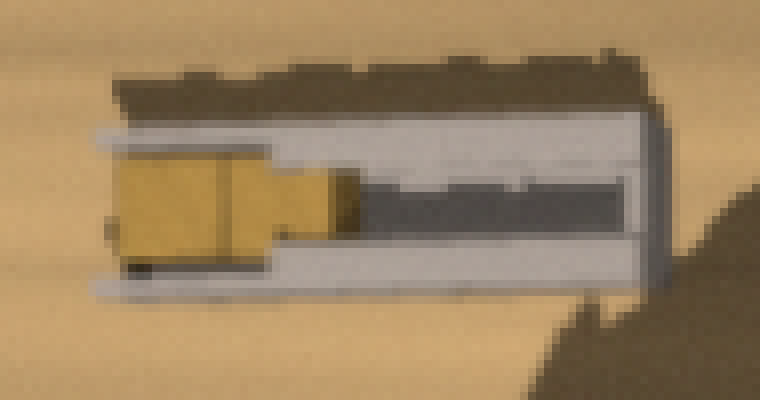

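```bash
python3 -c "from station import ctrl; print(ctrl.hand_in())"
```

```text
the job is handed in; nothing more can be done
None
```

The tube now lies flat, slot up, on the middle of the plywood pad, with both brass blocks still inside and the front one at the rim. I handed the job in at about 15 s.

**How it was done**
- I gripped the tube 40 mm behind its middle and lifted it level.
- Easing the grip in the air let the mouth swing down; the steepest I measured was 15.8°.
- Both blocks slid forward, and the front block's face measured 95.8 mm from the grasp point, against about 96 mm at the sill.
- I carried the tube over the pad still tilted, lowered it so the rim touched first and it rolled flat, then let go and backed away.

**Last checks**
- **Position:** the tube's centre was at (540.1, 194.3) mm, against the pad's centre at (541.4, 195.6) mm.
- **Flatness:** it lay flat, with readings from −0.3° to −0.7°; the last lift had read −0.5° while level.
- **Front block:** it had crept back a little as the tube was laid down. The wrist depth put its face at 94.6 mm, about 1 mm short of the sill. The top picture showed it about 5 mm from the rim, where it would be 4 mm if touching the sill. Both are close to the 2 mm calibration error.
- **Other objects:** I did not touch the empty tube or the blue and red look-alikes. The empty tube was partly hidden by the gripper in the last picture, so I did not re-measure it.

No check failed. The tilt stayed below the suggested 20 to 25° because the blocks had already reached the sill.

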